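# Close up the sample carriers on the autosampler rail and start it

### The job

Push the row of four sample carriers along the autosampler's rail, all together as one row from behind, until the first one rests against the end stop and the row is closed up behind it; push gently and do not lift, tip or ram them. Then press the green start key fully down and let it go. Leave the red key, the spare carrier and the other things on the bench alone.

Things in the scene. Friction and masses are not known exactly. Their poses are not given: they have to be found in the camera images.
- sampler: autosampler fixed to the bench, white on a blue plinth, 430 x 122 mm, aluminium U-rail on top. Origin: on the bench under the rail's centre line; y along the rail, from the end stop to the open end at y = +186 mm; x across; z up. Rail floor 45 mm above the bench; channel 43 mm wide, side walls 3.5 mm thick and only 10 mm high. Behind the row the rail is empty for at least 60 mm.
- end_stop: end stop at the rail's end: steel plate with a black rubber face, 35 mm high above the rail floor, does not give. Axes as the sampler's; origin as point stop_face.
- stop_face (a point): point on the face of the end stop that the first carrier comes to rest against, on the rail's centre line at the height of the rail floor; axes as the sampler's (y away from the stop along the rail). With the row home the carriers' origins lie at y = 20, 60, 100 and 140 mm from here.
- carrier_1: first (nearest the end stop, white cap) sample carrier in the rail: blue block 40 x 40 mm, 28 mm high, with a capped amber sample pot fixed in it (pot 28 mm across, cap 31 mm across, top of cap 50 mm above the underside); about 0.1 kg. Origin: centre of the block's underside; z up, y along the rail, away from the end stop.
- carrier_2: second (black cap) sample carrier in the rail: blue block 40 x 40 mm, 28 mm high, with a capped amber sample pot fixed in it (pot 28 mm across, cap 31 mm across, top of cap 50 mm above the underside); about 0.1 kg. Origin: centre of the block's underside; z up, y along the rail, away from the end stop.
- carrier_3: third (white cap) sample carrier in the rail: blue block 40 x 40 mm, 28 mm high, with a capped amber sample pot fixed in it (pot 28 mm across, cap 31 mm across, top of cap 50 mm above the underside); about 0.1 kg. Origin: centre of the block's underside; z up, y along the rail, away from the end stop.
- carrier_4: last (orange cap, nearest the open end) carrier, built as carrier_1; the one to push on. The four start touching or within 1 mm of each other, with the first 50 to 110 mm short of the stop; the whole row takes about 1 to 5 N to slide. Origin: centre of the block's underside; z up, y along the rail, away from the end stop.
- start_key (a joint): travel of the green start key, m: 0 up, 0.005 fully down (about 4 N, springs back).
- start_key_top (a point): middle of the top face of the green start key, 26 mm across, 9 mm proud of its 42 mm black housing, on the control head (white box behind the stop, top 90 mm above the bench); pressed straight down. Beside the head, 132 mm from this key in the sampler's +x, stands a column 184 mm high; its parked sampling arm points on to +x.
- cancel_key (a joint): travel of the red cancel key, m: 0 up, 0.005 fully down. Not to be pressed.
- cancel_key_top (a point): middle of the top face of the red cancel key, same size, 64 mm from the green one.
- spare_carrier: spare carrier with a yellow-capped pot, same as those in the rail, loose on the bench beside the sampler on the robot's side. Origin: centre of its underside.
- wash_bottle: white bottle with blue cap, 64 mm across, 120 mm high, loose on the bench beyond the sampler. Origin: centre of its underside.
- beaker: glass beaker, 68 mm across the rim, 85 mm high, loose on the bench beyond the sampler. Origin: centre of its underside.
- blue_cap: blue screw cap, 42 mm across, 16 mm high, loose on the bench on the robot's side of the sampler. Origin: centre of its underside.

How it is judged (in metres and radians):
On the way, in this order (a step that is already met when the one before it is completed fails the run):
1. the four carriers are closed up against the end stop (y of carrier_1 in the frame of stop_face between 0.017 and 0.023 m and y of carrier_2 in the frame of stop_face between 0.057 and 0.063 m and y of carrier_3 in the frame of stop_face between 0.097 and 0.103 m and y of carrier_4 in the frame of stop_face between 0.137 and 0.143 m), for 0.3 s.
2. the green start key is pressed fully down with the row home (all of step 1 and value of joint start_key above 0.0038 m), for 0.05 s.
At the end, for the whole second after the job is handed in: All four carriers stand in the rail, upright and at rest, each within 3 mm of its place in the closed-up row against the end stop (20, 60, 100, 140 mm from the stop face); the green key has been pressed (over 3.8 of its 5 mm) after the row was home and has sprung back (all of step 1 and x of carrier_1 in the frame of stop_face between -0.004 and 0.004 m and x of carrier_2 in the frame of stop_face between -0.004 and 0.004 m and x of carrier_3 in the frame of stop_face between -0.004 and 0.004 m and x of carrier_4 in the frame of stop_face between -0.004 and 0.004 m and z of each of carrier_1, carrier_2, carrier_3, carrier_4 in the frame of stop_face below 0.003 m and angle between each of carrier_1, carrier_2, carrier_3, carrier_4's own z axis and vertical below 0.08 rad and linear speed of each of carrier_1, carrier_2, carrier_3, carrier_4 below 0.01 m/s and value of joint start_key below 0.0015 m); the robot touches nothing.
It fails at once if a carrier was lifted (over 8 mm above the rail floor) or tipped (z of any of carrier_1, carrier_2, carrier_3, carrier_4 in the frame of stop_face above 0.008 m or angle between any of carrier_1, carrier_2, carrier_3, carrier_4's own z axis and vertical above 0.25 rad).
It fails at once if the row was pulled or knocked apart (a gap of over 10 mm between neighbours) (horizontal distance between carrier_1 and carrier_2 above 0.05 m or horizontal distance between carrier_2 and carrier_3 above 0.05 m or horizontal distance between carrier_3 and carrier_4 above 0.05 m).
It fails at once if the row was rammed against the end stop (over 60 N) (contact force between end_stop and anything else above 60 N).
It fails at once if the red key was pressed, or the green one before the row was home (value of joint cancel_key above 0.002 m or (value of joint start_key above 0.0025 m and not (y of carrier_1 in the frame of stop_face between 0.017 and 0.023 m and y of carrier_2 in the frame of stop_face between 0.057 and 0.063 m and y of carrier_3 in the frame of stop_face between 0.097 and 0.103 m and y of carrier_4 in the frame of stop_face between 0.137 and 0.143 m))).
It fails at once if the spare carrier, white bottle, beaker or blue cap was disturbed (moved over 12 mm or tipped) (distance of any of spare_carrier, wash_bottle, beaker, blue_cap from where it was at the start of the episode above 0.012 m or angle between any of spare_carrier, wash_bottle, beaker, blue_cap's own z axis and vertical above 0.25 rad).
It also fails if it takes over 38 s, if anything falls off the work surface, if the arm or the gripper's body presses on something with over 40 N, if the wrist force passes 120 N, or if a joint passes its speed limit or range.

### The arm

A 6-joint arm with a two-finger parallel gripper is mounted at the origin on the work surface. World frame = base frame: x ahead of the robot, y to its left, z up, the work surface at z = 0. Lengths are in mm, angles in rad, forces in N, time in s.
With the tool pointing down it reaches from about 275 to 750 mm from the base axis. Payload 10.2 kg.
Tool frame: the origin (TCP) lies between the finger pads; the fingertips stand 19 mm ahead of it and the grasp point (between the pads) is the TCP; z points along the fingers, y is the line along which they close (so a half turn about z gives the same grasp; the last joint's range is limited). The gripper opens to 85 mm and grips with 20 to 120 N. Pads are 22 mm wide; open, the fingers measure 114 mm over their backs; the gripper's body (76 mm by 85 mm) begins 54 mm behind the grasp point. The pads swing forward as they close: fully open they stand 13 mm farther back than shut.
Start: joints at [-0.223, 0.313, 1.498, -0, 1.331, -0.223], TCP at [525.006, -0.014, 250.294] pointing down, gripper open.
Joint ranges: [-2.94, 2.94], [-0.97, 2.17], [0.19, 2.56], [-1.23, 4.37], [0.02, 3.11], [-2.88, 2.88]. Speed limits (rad/s): [2.39, 2.39, 3.01, 3.14, 3.14, 3.14].

### API

Orientations are given as a unit quaternion [w, x, y, z].
In Python, from rig import sense, capture, finish_job gives the robot as it stands. The module is installed in compiled form; this text tells all that it offers.
- The arm moves only by the tool move_arm, never from a script. Its argument "moves" is a list of rows, each an object with "turn": the turn, a rotation vector about the tool's x, y, z in rad, a list of three; "translation": the shift along the tool's x, y, z in mm, a list of three; "hand": the opening, from 0 (shut) to 1 (fully open). In form: [{"turn": [wx, wy, wz], "translation": [x, y, z], "hand": hand}, ...]. A call has 1 to 10 rows; each row shifts and turns the commanded pose from where the row before left it, along the tool's axes as they then stand; what a row does not reach is not made up. A row lasts 1/12 s, in which the tool goes at most 41.7 mm and 7.16 degrees, less where a joint would pass 70% of its speed; a pose out of reach is approached as far as the arm can. A call with a gripper value outside its range is refused whole. The fingers move at their own pace and stop on an object; "grip_force" is the grip in N (left out, the last holds). Time passes only in rows, so rows that do not move let the fingers close. It gives the time, the measured TCP pose, the force, the opening and the grip force at its end, in the units of the state.
- sense(): the state, without advancing time (a new reading comes with each control period).
- capture(name): name is "scene" or "side" or "wrist"; returns a dict with "image" (400x640x3 uint8, blue, green, red), "z_map" (400x640 float32, mm along the optical axis (not along the pixel's ray), 0 where there is no reading), "vertical_fov" (degrees; the focal length in pixels is half the picture's height over the tangent of half this angle, whatever the lens; pixels are square), "cx", "cy" (the principal point, pixels), "R" (3x3) and "t" (3): a world point X has camera coordinates R X + t; the wrist camera has in their place "T_tool_cam" (4x4, takes a point from camera to tool coordinates, whose origin is the TCP and whose axes are the flange's). Camera axes: x right, y down, z forward; pixel columns grow to the right and rows downward; lengths in mm; the calibration is good to about 2 mm. A picture is of the moment at which its call begins: read the wrist's pose just before it.
- finish_job(): hands the job in; it is judged then, once.
The state is a dict: "time_s": time; "joints": joint angles; "dq": joint speeds; "tau": joint torques, N m; "eef_pos": TCP position; "ee_rot": TCP orientation; "force": force on the tool from outside, world axes, zero at the start; "wrist_torque": the same for the moment, N m; "grip_width": opening from 0.0 (shut) to 1.0 (fully open); "grip_force": force on a finger pad.
Only numpy, scipy, OpenCV 4.12 (cv2) and the standard library are available. Lean on these libraries where they do the work, as an engineer would, in place of code of your own. Each camera call takes 0.05 s, during which the arm holds its last target. There are 200 camera calls.

## Working session

There is one attempt and no reset: what is moved stays moved. The work goes in short steps, Python scripts to look and compute and a tool call to move; the robot and the scene stay as the last step left them, time stands still between calls to the robot, and variables do not carry over. Pictures are saved under pics/ and viewed, at most 10 in all, crops included, and the job is handed in when it is done.

Besides the shell and the picture viewer there is one more tool, called after "Emit:" by a JSON object that holds its "fn" and its "kwargs", one argument or row to a line. move_arm: Moves the arm, as the interface text tells. Its arguments: {"type":"object","properties":{"moves":{"type":"array","items":{"type":"object","properties":{"turn":{"type":"array","items":{"type":"number"}},"translation":{"type":"array","items":{"type":"number"}},"hand":{"type":"number"}}}},"grip_force":{"type":"number"}},"required":["moves"]}

```bash
mkdir -p pics
cat > h.py <<'E'
import numpy as np, cv2
from rig import sense, capture, finish_job
from scipy.spatial.transform import Rotation as Ro
def cap(n):
    s=sense(); c=capture(n); 
    f=200/np.tan(np.radians(c["vertical_fov"])/2)
    if n=="wrist":
        q=s["ee_rot"]; R=Ro.from_quat([q[1],q[2],q[3],q[0]]).as_matrix()
        T=np.array(c["T_tool_cam"]); A=R@T[:3,:3]; b=R@T[:3,3]+np.array(s["eef_pos"])
    else:
        R=np.array(c["R"]); A=R.T; b=-R.T@np.array(c["t"])
    v,u=np.mgrid[:400,:640]; z=c["z_map"]
    P=np.stack([(u-c["cx"])/f*z,(v-c["cy"])/f*z,z],-1)@A.T+b
    P[z==0]=np.nan
    return c["image"],P
E
python3 - <<'E'
from h import *
print(sense())
for n in("scene","side","wrist"):
    im,P=cap(n); cv2.imwrite(f"pics/{n}0.png",im); np.savez(f"pics/{n}0.npz",im=im,P=P)
E
```

```text
{'time_s': 0.0, 'joints': array([-2.23414211e-01,  3.13438465e-01,  1.49847932e+00, -1.35634290e-05,
        1.33104468e+00, -2.23406144e-01]), 'dq': array([-0.00031037, -0.00054168, -0.00186474,  0.00047971, -0.0024219 ,
        0.00049036]), 'tau': array([-5.78409599e-04, -4.12261176e+01, -2.59742296e+01, -3.58453699e-04,
        4.11797926e-03, -1.23038126e-05]), 'eef_pos': array([5.24740278e+02, 3.61911344e-02, 2.49725081e+02]), 'ee_rot': array([-5.76055588e-04,  7.07108326e-01,  7.07104905e-01, -3.70538902e-04]), 'force': array([ 0.02243805, -0.10141222, -1.00554168]), 'wrist_torque': array([0.02251011, 0.01565302, 0.0117168 ]), 'grip_force': 0.0, 'grip_width': 1.0028743924490748}
```

View pics/scene0.png

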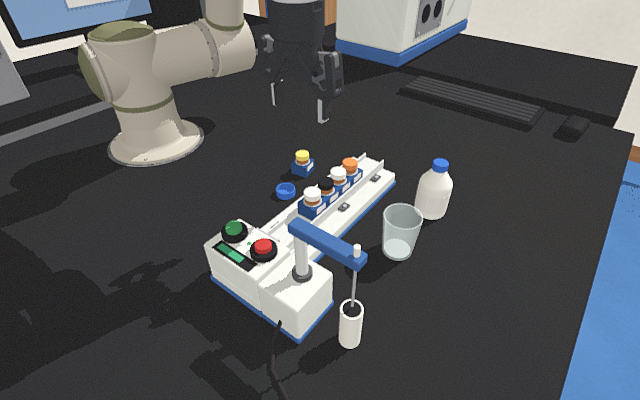

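View pics/side0.png

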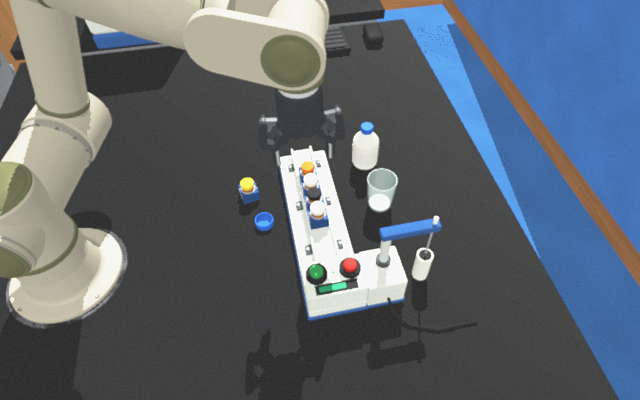

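View pics/wrist0.png

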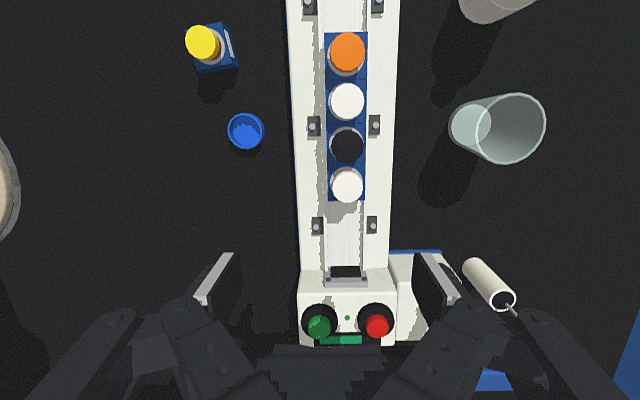

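The wrist view shows the four caps at column 347, rows 52, 101, 145 and 185. The stop is at (345,275), green key at (319,325) and red key at (376,325). The side and scene views agree, and the column stands beyond the red key on the far side. Next I'll measure these points.

Run:
```python
from h import *
pts={"wrist":dict(c4=(347,52),c3=(347,101),c2=(347,145),c1=(347,185),g=(319,325),r=(376,325),stop=(345,271),stoptop=(345,282),head=(347,300),floor=(345,235),floor2=(345,12),yel=(201,42),cap=(245,131)),
"side":dict(c4=(308,169),c3=(311,181),c2=(314,194),c1=(317,209),g=(317,271),r=(350,265),yel=(248,185)),
"scene":dict(c4=(350,164),c3=(338,174),c2=(326,186),c1=(312,194),g=(234,229),r=(263,245),yel=(302,156))}
for n in pts:
    d=np.load(f"pics/{n}0.npz"); P=d["P"]; hsv=cv2.cvtColor(d["im"],cv2.COLOR_BGR2HSV).astype(int)
    for k,(u,v) in pts[n].items():
        p=P[v,u]; s=np.nanmedian(P[v-2:v+3,u-2:u+3].reshape(-1,3),0)
        # region: connected pixels at same height
        m=(np.abs(P[...,2]-s[2])<4)&(np.hypot(P[...,0]-s[0],P[...,1]-s[1])<40)
        _,l=cv2.connectedComponents(m.astype(np.uint8)); q=P[l==l[v,u]] if m[v,u] else P[m]
        print(n,k,s.round(1),((q.min(0)+q.max(0))/2).round(1),(q.max(0)-q.min(0)).round(0),len(q))
# rail walls edges and carrier back face
d=np.load("pics/wrist0.npz");P=d["P"]
for v in (15,225): print(v,[(u,P[v,u].round(0).tolist()) for u in range(316,380,4)])
print([(v,P[v,347].round(0).tolist()) for v in list(range(0,44,3))+list(range(196,292,4))])
```

```text
wrist c4 [542.9 120.7  95.3] [542.6 120.7  94.5] [30. 30.  6.] 1090
wrist c3 [543.7  80.9  95.5] [543.8  80.6  94.6] [31. 29.  6.] 936
wrist c2 [544.6  41.6  94.9] [544.7  39.8  94.5] [30. 29.  7.] 826
wrist c1 [545.4   2.7  95.1] [ 5.455e+02 -3.000e-01  9.440e+01] [30. 30.  6.] 736
wrist g [ 517.1 -149.8  111.6] [ 517.  -157.1  110.3] [24. 25.  5.] 371
wrist r [ 578.9 -150.4  110.9] [ 580.5 -155.6  110.1] [24. 24.  6.] 383
wrist stop [ 547.6 -114.1   61.3] [ 547.8 -115.8   61.4] [49.  6.  8.] 152
wrist stoptop [ 546.6 -117.6   79.1] [ 547.  -120.5   79.1] [78. 13.  8.] 536
wrist head [ 548.5 -133.5   90. ] [ 548.5 -148.6   90.1] [80. 50.  8.] 1490
wrist floor [547.8 -73.5  45.4] [547.3 -73.5  46.1] [43. 80.  6.] 2021
wrist floor2 [543.4 164.3  45.2] [541.7 153.2  45.6] [44. 43.  7.] 1457
wrist yel [401. 137.  50.] [400.  136.4  49.2] [30. 30.  6.] 851
wrist cap [424.5  47.3   3.2] [425.3  47.2   3.7] [34. 36.  7.] 676
side c4 [543.1 107.7  94.8] [542.3 120.8  94.8] [29. 32.  8.] 116
side c3 [544.3  70.8  95.7] [543.3  80.4  95.1] [28. 32.  6.] 122
side c2 [544.5  33.1  95.8] [544.3 
[... 2157 characters left out ...]
6, [546.0, -8.0, 95.0]), (200, [546.0, -13.0, 95.0]), (204, [549.0, -34.0, 45.0]), (208, [550.0, -39.0, 45.0]), (212, [550.0, -44.0, 45.0]), (216, [550.0, -49.0, 45.0]), (220, [550.0, -53.0, 47.0]), (224, [550.0, -59.0, 45.0]), (228, [550.0, -64.0, 45.0]), (232, [550.0, -70.0, 44.0]), (236, [550.0, -75.0, 44.0]), (240, [550.0, -81.0, 45.0]), (244, [550.0, -86.0, 45.0]), (248, [551.0, -91.0, 46.0]), (252, [551.0, -96.0, 46.0]), (256, [551.0, -103.0, 45.0]), (260, [551.0, -108.0, 46.0]), (264, [551.0, -113.0, 46.0]), (268, [550.0, -114.0, 54.0]), (272, [550.0, -114.0, 63.0]), (276, [550.0, -116.0, 68.0]), (280, [549.0, -117.0, 75.0]), (284, [549.0, -119.0, 81.0]), (288, [549.0, -125.0, 80.0])]
```

Emit:
{"fn": "move_arm", "kwargs": {
  "moves": [
    {"turn":[0,0,-0.0256],"translation":[0,0,0],"hand":0},
    {"turn":[0,0,0],"translation":[28.6,3.55,10],"hand":0},
    {"turn":[0,0,0],"translation":[28.6,3.55,10],"hand":0},
    {"turn":[0,0,0],"translation":[28.6,3.55,10],"hand":0},
    {"turn":[0,0,0],"translation":[28.6,3.55,20],"hand":0},
    {"turn":[0,0,0],"translation":[28.6,3.55,20],"hand":0},
    {"turn":[0,0,0],"translation":[28.6,3.55,20],"hand":0},
    {"turn":[0,0,0],"translation":[0,0,20],"hand":0},
    {"turn":[0,0,0],"translation":[0,0,10],"hand":0},
    {"turn":[0,0,0],"translation":[0,0,0],"hand":0}
  ]
}}

```text
time_s: 0.98
eef_pos: [540.8, 171.8, 128.0]
ee_rot: [-0.001, 0.698, 0.716, -0.002]
force: [0.7, 0.5, 0.3]
grip_width: -0.0
grip_force: 0.0
```

Run:
```python
from h import *
s=sense(); print(s["eef_pos"],s["ee_rot"],s["grip_width"],s["force"])
im,P=cap("wrist"); cv2.imwrite("pics/w1.png",im); np.savez("pics/w1.npz",im=im,P=P)
```

```text
[540.78863198 171.80831359 128.04440285] [-0.0013963   0.69791835  0.71617369 -0.0018096 ] -3.3741439190714905e-05 [0.66389839 0.47383863 0.28228787]
```

View pics/w1.png

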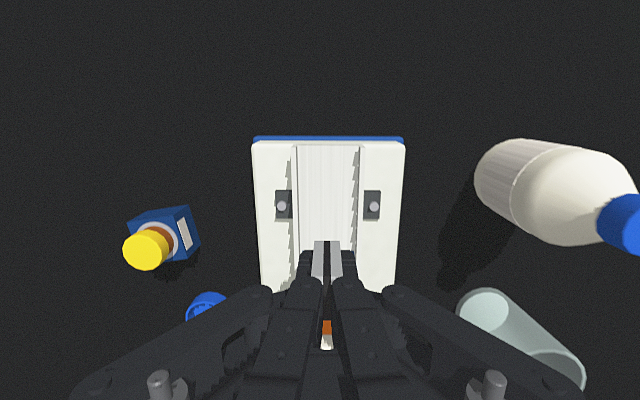

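The closed fingers at (328,260) are centred in the channel (columns 297–360), clear of the orange-capped carrier. The bottle is at upper right, so I'll check its clearance.

Run:
```python
from h import *
P=np.load("pics/w1.npz")["P"]
for b in [(470,140,640,250),(455,290,590,395)]:
    q=P[b[1]:b[3],b[0]:b[2]].reshape(-1,3); q=q[q[:,2]>15]; print(np.nanpercentile(q,[0.5,99.5],axis=0).round(0))
q=P[230:400,60:560].reshape(-1,3); q=q[(q[:,2]>100)]; print(np.nanpercentile(q,[0.5,99.5],axis=0).round(0)); print(P[250,320],P[250,336])
for u in (80,160,270,300): print(u,P[385,u],P[290,u])
```

```text
[[666. 168.  18.]
 [711. 227. 121.]]
[[579.  46.  16.]
 [732. 186. 199.]]
[[482. 162. 119.]
 [597. 191. 206.]]
[537.8890835  181.3539414  123.03406639] [545.62722926 182.14604186 124.14766571]
80 [481.02949232 181.73583502 197.27794908] [296.8822239   66.59403923   0.62027922]
160 [500.1880228  181.55712219 196.644239  ] [376.21186296  67.91109053  -0.69762276]
270 [528.87999699 190.28376525 203.23801576] [520.10800351 182.41356521 157.83435775]
300 [535.13301718 187.13744258 200.44151673] [531.19153915 182.0036917  156.79779158]
```

Emit:
{"fn": "move_arm", "kwargs": {
  "moves": [
    {"turn":[0,0,0],"translation":[0,0.8,15],"hand":0},
    {"turn":[0,0,0],"translation":[0,0,15],"hand":0}
  ]
}}

```text
time_s: 1.2
eef_pos: [544.1, 171.3, 102.1]
ee_rot: [0.001, 0.698, 0.716, 0.002]
force: [0.3, -0.5, -1.1]
grip_width: -0.0
grip_force: 0.0
```

Emit:
{"fn": "move_arm", "kwargs": {
  "moves": [
    {"turn":[0,0,0],"translation":[0,0,10],"hand":0},
    {"turn":[0,0,0],"translation":[0,0,10],"hand":0},
    {"turn":[0,0,0],"translation":[0,0,5],"hand":0},
    {"turn":[0,0,0],"translation":[0,0,0],"hand":0},
    {"turn":[0,0,0],"translation":[0,0,0],"hand":0}
  ]
}}

```text
time_s: 1.62
eef_pos: [543.0, 172.0, 75.8]
ee_rot: [0.0, 0.698, 0.716, 0.0]
force: [-0.3, -0.9, -0.2]
grip_width: -0.001
grip_force: 0.0
```

Emit:
{"fn": "move_arm", "kwargs": {
  "moves": [
    {"turn":[0,0,0],"translation":[-7,0,2],"hand":0},
    {"turn":[0,0,0],"translation":[-5,0,0],"hand":0},
    {"turn":[0,0,0],"translation":[-2,0,0],"hand":0},
    {"turn":[0,0,0],"translation":[-1.5,0,0],"hand":0},
    {"turn":[0,0,0],"translation":[-1.5,0,0],"hand":0},
    {"turn":[0,0,0],"translation":[-1.5,0,0],"hand":0},
    {"turn":[0,0,0],"translation":[-1.5,0,0],"hand":0},
    {"turn":[0,0,0],"translation":[-1.5,0,0],"hand":0},
    {"turn":[0,0,0],"translation":[-1.5,0,0],"hand":0},
    {"turn":[0,0,0],"translation":[-1.5,0,0],"hand":0}
  ]
}}

```text
time_s: 2.45
eef_pos: [543.3, 147.9, 73.4]
ee_rot: [-0.0, 0.698, 0.716, 0.0]
force: [-0.4, 4.4, 1.5]
grip_width: -0.004
grip_force: 2.2
```

```bash
cat > caps.py <<'E'
from h import *
for n in("scene","side"):
    im,P=cap(n); cv2.imwrite(f"pics/{n}_l.png",im)
    m=(np.abs(P[...,2]-94.5)<5)&(np.abs(P[...,0]-545)<24)&(P[...,1]<150)&(P[...,1]>-113)
    k,l,st,_=cv2.connectedComponentsWithStats(m.astype(np.uint8),connectivity=4)
    for i in range(1,k):
        if st[i,4]>40:
            q=P[l==i]; print(n,((q.min(0)+q.max(0))/2).round(1),(q.max(0)-q.min(0)).round(0))
s=sense(); print(s["eef_pos"],s["force"])
E
python3 caps.py
```

```text
scene [546.4 122.7  94.5] [34. 44. 10.]
scene [545.3  76.1  93.4] [29. 30.  8.]
scene [545.6  35.8  93.7] [31. 32.  8.]
scene [546.6  -4.3  94. ] [31. 31.  8.]
side [542.4 123.6  94.4] [30. 51. 10.]
side [543.3  74.6  94.3] [30. 32.  9.]
side [543.8  35.   94.4] [29. 31.  9.]
side [545.4  -5.3  94.5] [29. 32. 10.]
[543.38366433 147.63375965  73.41644932] [-0.6036155   2.71559084  1.63709389]
```

Emit:
{"fn": "move_arm", "kwargs": {
  "moves": [
    {"turn":[0,0,0],"translation":[-2,0,0],"hand":0},
    {"turn":[0,0,0],"translation":[-3,0,0],"hand":0},
    {"turn":[0,0,0],"translation":[-3,0,0],"hand":0},
    {"turn":[0,0,0],"translation":[-3,0,0],"hand":0},
    {"turn":[0,0,0],"translation":[-3,0,0],"hand":0},
    {"turn":[0,0,0],"translation":[-3,0,0],"hand":0},
    {"turn":[0,0,0],"translation":[-3,0,0],"hand":0},
    {"turn":[0,0,0],"translation":[-3,0,0],"hand":0},
    {"turn":[0,0,0],"translation":[-3,0,0],"hand":0},
    {"turn":[0,0,0],"translation":[-3,0,0],"hand":0}
  ]
}}

```text
time_s: 3.38
eef_pos: [544.1, 118.4, 73.4]
ee_rot: [-0.0, 0.698, 0.716, 0.0]
force: [-1.2, 5.7, 2.3]
grip_width: 0.001
grip_force: 2.6
```

Emit:
{"fn": "move_arm", "kwargs": {
  "moves": [
    {"turn":[0,0,0],"translation":[-3,0,0],"hand":0},
    {"turn":[0,0,0],"translation":[-3,0,0],"hand":0},
    {"turn":[0,0,0],"translation":[-3,0,0],"hand":0},
    {"turn":[0,0,0],"translation":[-3,0,0],"hand":0},
    {"turn":[0,0,0],"translation":[-3,0,0],"hand":0},
    {"turn":[0,0,0],"translation":[-3,0,0],"hand":0},
    {"turn":[0,0,0],"translation":[-3,0,0],"hand":0},
    {"turn":[0,0,0],"translation":[-3,0,0],"hand":0},
    {"turn":[0,0,0],"translation":[-3,0,0],"hand":0},
    {"turn":[0,0,0],"translation":[-3,0,0],"hand":0}
  ]
}}

```text
time_s: 4.22
eef_pos: [544.8, 88.4, 73.4]
ee_rot: [-0.0, 0.698, 0.716, 0.0]
force: [0.2, 5.5, 2.6]
grip_width: -0.001
grip_force: 2.6
```

```bash
python3 caps.py
```

```text
scene [547.3  62.3  94.5] [32. 42. 10.]
scene [546.   15.8  93.8] [30. 30.  8.]
scene [546.6 -23.5  93.6] [30. 31.  8.]
scene [547.9 -63.9  93.8] [29. 30.  8.]
side [544.4  68.   94.7] [29. 57.  9.]
side [544.5  14.8  94.3] [29. 31.  9.]
side [545.4 -25.2  94.5] [30. 31. 10.]
side [546.4 -64.6  94.2] [29. 33.  9.]
[544.83745118  87.9631204   73.3058383 ] [-0.48785151  1.11262491  0.53246789]
```

Emit:
{"fn": "move_arm", "kwargs": {
  "moves": [
    {"turn":[0,0,0],"translation":[-2.5,0,0],"hand":0},
    {"turn":[0,0,0],"translation":[-2.5,0,0],"hand":0},
    {"turn":[0,0,0],"translation":[-2.5,0,0],"hand":0},
    {"turn":[0,0,0],"translation":[-2.5,0,0],"hand":0},
    {"turn":[0,0,0],"translation":[-2.5,0,0],"hand":0},
    {"turn":[0,0,0],"translation":[-2.5,0,0],"hand":0},
    {"turn":[0,0,0],"translation":[-2.5,0,0],"hand":0},
    {"turn":[0,0,0],"translation":[-2.5,0,0],"hand":0},
    {"turn":[0,0,0],"translation":[-2,0,0],"hand":0},
    {"turn":[0,0,0],"translation":[-1,0,0],"hand":0}
  ]
}}

```text
time_s: 5.15
eef_pos: [545.4, 65.5, 73.3]
ee_rot: [-0.0, 0.698, 0.716, -0.0]
force: [-0.4, 5.5, 1.6]
grip_width: -0.003
grip_force: 2.6
```

Emit:
{"fn": "move_arm", "kwargs": {
  "moves": [
    {"turn":[0,0,0],"translation":[-1,0,0],"hand":0},
    {"turn":[0,0,0],"translation":[-1,0,0],"hand":0},
    {"turn":[0,0,0],"translation":[-0.7,0,0],"hand":0}
  ]
}}

```text
time_s: 5.4
eef_pos: [545.5, 62.9, 73.3]
ee_rot: [-0.0, 0.698, 0.716, 0.0]
force: [-0.4, 4.5, 2.9]
grip_width: 0.002
grip_force: 2.6
```

Emit:
{"fn": "move_arm", "kwargs": {
  "moves": [
    {"turn":[0,0,0],"translation":[-0.7,0,0],"hand":0},
    {"turn":[0,0,0],"translation":[-0.7,0,0],"hand":0}
  ]
}}

```text
time_s: 5.57
eef_pos: [545.5, 61.6, 73.3]
ee_rot: [-0.0, 0.698, 0.716, 0.0]
force: [-0.4, 4.4, 2.1]
grip_width: -0.002
grip_force: 2.6
```

Still sliding at about 4.5 N, so I'll continue in sub-millimetre steps.

Emit:
{"fn": "move_arm", "kwargs": {
  "moves": [
    {"turn":[0,0,0],"translation":[-0.7,0,0],"hand":0},
    {"turn":[0,0,0],"translation":[-0.7,0,0],"hand":0}
  ]
}}

```text
time_s: 5.73
eef_pos: [545.5, 60.2, 73.3]
ee_rot: [-0.0, 0.698, 0.716, 0.0]
force: [-0.4, 6.1, 1.4]
grip_width: -0.004
grip_force: 2.6
```

Emit:
{"fn": "move_arm", "kwargs": {
  "moves": [
    {"turn":[0,0,0],"translation":[-0.5,0,0],"hand":0},
    {"turn":[0,0,0],"translation":[-0.5,0,0],"hand":0}
  ]
}}

```text
time_s: 5.9
eef_pos: [545.5, 59.2, 73.3]
ee_rot: [-0.0, 0.698, 0.716, 0.0]
force: [-0.2, 5.6, 2.2]
grip_width: -0.001
grip_force: 2.6
```

Emit:
{"fn": "move_arm", "kwargs": {
  "moves": [
    {"turn":[0,0,0],"translation":[-0.5,0,0],"hand":0}
  ]
}}

```text
time_s: 5.98
eef_pos: [545.6, 58.7, 73.3]
ee_rot: [-0.0, 0.698, 0.716, 0.0]
force: [0.5, 5.1, 2.5]
grip_width: 0.001
grip_force: 2.6
```

Emit:
{"fn": "move_arm", "kwargs": {
  "moves": [
    {"turn":[0,0,0],"translation":[-0.5,0,0],"hand":0}
  ]
}}

```text
time_s: 6.07
eef_pos: [545.6, 58.3, 73.3]
ee_rot: [-0.0, 0.698, 0.716, 0.0]
force: [0.1, 6.1, 3.2]
grip_width: -0.004
grip_force: 3.7
```

Emit:
{"fn": "move_arm", "kwargs": {
  "moves": [
    {"turn":[0,0,0],"translation":[-0.5,0,0],"hand":0}
  ]
}}

```text
time_s: 6.15
eef_pos: [545.5, 58.2, 73.3]
ee_rot: [-0.0, 0.698, 0.716, 0.0]
force: [0.5, 9.2, 3.2]
grip_width: 0.002
grip_force: 5.4
```

```bash
python3 caps.py
```

```text
scene [547.9  34.3  94.6] [32. 45. 10.]
scene [547.9 -13.3  93.6] [30. 32.  8.]
scene [548.  -53.7  93.5] [30. 30.  8.]
scene [548.6 -93.8  93.6] [31. 31.  8.]
side [544.1  38.5  94.5] [29. 59. 10.]
side [545.  -15.   94.1] [30. 31.  9.]
side [546.3 -54.5  94.5] [29. 31. 10.]
side [547.1 -94.2  94.2] [29. 31.  9.]
[545.55607388  58.22687346  73.30342444] [0.29622213 8.16824991 2.29102097]
```

Emit:
{"fn": "move_arm", "kwargs": {
  "moves": [
    {"turn":[0,0,0],"translation":[-0.5,0,0],"hand":0},
    {"turn":[0,0,0],"translation":[-0.3,0,0],"hand":0},
    {"turn":[0,0,0],"translation":[0,0,0],"hand":0}
  ]
}}

```text
time_s: 6.5
eef_pos: [545.5, 58.2, 73.3]
ee_rot: [-0.001, 0.698, 0.716, 0.001]
force: [1.0, 12.6, 3.1]
grip_width: -0.002
grip_force: 6.4
```

The row is firmly against the stop: force climbs and the TCP no longer moves. I'll hold briefly, back off and rise.

Emit:
{"fn": "move_arm", "kwargs": {
  "moves": [
    {"turn":[0,0,0],"translation":[0,0,0],"hand":0},
    {"turn":[0,0,0],"translation":[0,0,0],"hand":0},
    {"turn":[0,0,0],"translation":[2,0,0],"hand":0},
    {"turn":[0,0,0],"translation":[8,0,0],"hand":0},
    {"turn":[0,0,0],"translation":[12,0,0],"hand":0},
    {"turn":[0,0,0],"translation":[0,0,-20],"hand":0},
    {"turn":[0,0,0],"translation":[0,0,-30],"hand":0},
    {"turn":[0,0,0],"translation":[0,0,-35],"hand":0},
    {"turn":[0,0,0],"translation":[0,0,-20],"hand":0},
    {"turn":[0,0,0],"translation":[0,0,0],"hand":0}
  ]
}}

```text
time_s: 7.33
eef_pos: [546.7, 79.4, 182.8]
ee_rot: [0.003, 0.698, 0.716, 0.002]
force: [-0.2, -0.1, 0.3]
grip_width: 0.004
grip_force: 0.0
```

```bash
python3 caps.py
python3 - <<'E'
from h import *
im,P=cap("wrist"); cv2.imwrite("pics/w2.png",im)
E
```

```text
scene [546.2  26.4  93.6] [30. 30.  8.]
scene [546.9 -13.8  93.3] [30. 31.  8.]
scene [547.9 -53.9  93.7] [30. 30.  8.]
scene [548.5 -93.5  93.5] [30. 31.  8.]
side [544.3  25.   94.2] [29. 31.  9.]
side [545.  -15.2  94.3] [29. 30. 10.]
side [546.3 -54.7  94.3] [29. 30.  9.]
side [547.2 -95.1  94.5] [29. 31.  9.]
[545.00581208  79.28776932 178.33716684] [ 0.11820162  0.43876082 -0.08441542]
```

View pics/side_l.png

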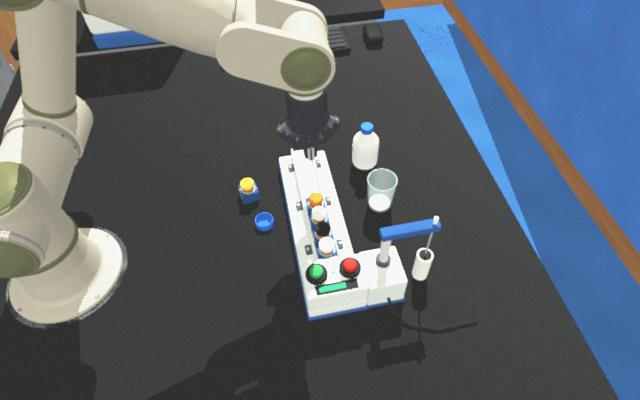

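The caps are evenly closed up against the stop, from orange (316,200) to white (326,245). The green key is free at (317,271), so I'll travel to it above everything.

Emit:
{"fn": "move_arm", "kwargs": {
  "moves": [
    {"turn":[0,0,0],"translation":[-29.5,-4.25,0],"hand":0},
    {"turn":[0,0,0],"translation":[-29.5,-4.25,0],"hand":0},
    {"turn":[0,0,0],"translation":[-29.5,-4.25,0],"hand":0},
    {"turn":[0,0,0],"translation":[-29.5,-4.25,0],"hand":0},
    {"turn":[0,0,0],"translation":[-29.5,-4.25,0],"hand":0},
    {"turn":[0,0,0],"translation":[-29.5,-4.25,0],"hand":0},
    {"turn":[0,0,0],"translation":[-29.5,-4.25,0],"hand":0},
    {"turn":[0,0,0],"translation":[-29.5,-4.25,0],"hand":0},
    {"turn":[0,0,0],"translation":[0,0,15],"hand":0},
    {"turn":[0,0,0],"translation":[0,0,10],"hand":0}
  ]
}}

```text
time_s: 8.32
eef_pos: [516.3, -158.8, 151.0]
ee_rot: [-0.001, 0.699, 0.715, -0.0]
force: [-0.9, 1.3, -0.5]
grip_width: -0.003
grip_force: 0.0
```

Emit:
{"fn": "move_arm", "kwargs": {
  "moves": [
    {"turn":[0,0,0],"translation":[0,0,8],"hand":0},
    {"turn":[0,0,0],"translation":[0,0,4],"hand":0},
    {"turn":[0,0,0],"translation":[0,0,0],"hand":0}
  ]
}}

```text
time_s: 8.57
eef_pos: [516.8, -156.9, 139.9]
ee_rot: [-0.001, 0.698, 0.717, -0.0]
force: [-0.3, 0.4, 0.1]
grip_width: 0.001
grip_force: 0.0
```

Run:
```python
from h import *
s=sense(); print(s["eef_pos"],s["force"])
im,P=cap("scene"); im2,_=cap("wrist"); cv2.imwrite("pics/k.png",np.hstack([cv2.resize(im[160:300,170:330],None,fx=2.5,fy=2.5),im2[50:400,150:550]]))
```

```text
[ 516.78754906 -156.86770052  139.94133   ] [-0.33548274  0.41058382  0.11430654]
```

View pics/k.png

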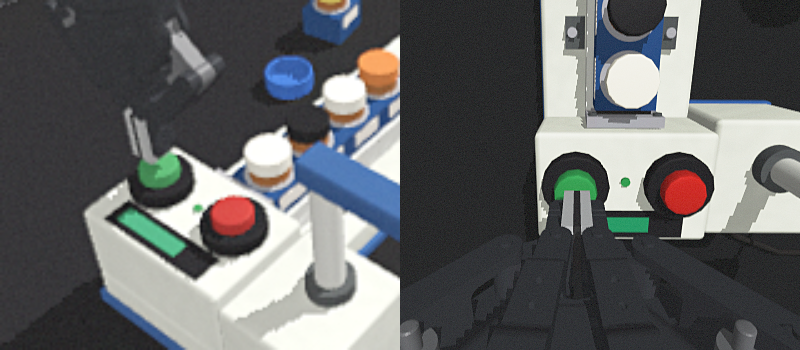

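The fingertips are centred over the green key (right panel 577,190; key centre about 576,185), and carrier 1 is still against the stop. Pressing now.

Emit:
{"fn": "move_arm", "kwargs": {
  "moves": [
    {"turn":[0,0,0],"translation":[0,0,5],"hand":0},
    {"turn":[0,0,0],"translation":[0,0,3],"hand":0},
    {"turn":[0,0,0],"translation":[0,0,2],"hand":0},
    {"turn":[0,0,0],"translation":[0,0,1],"hand":0}
  ]
}}

```text
time_s: 9.0
eef_pos: [517.1, -157.9, 130.0]
ee_rot: [-0.0, 0.698, 0.716, -0.0]
force: [0.5, 0.1, 1.8]
grip_width: 0.0
grip_force: 0.5
```

Emit:
{"fn": "move_arm", "kwargs": {
  "moves": [
    {"turn":[0,0,0],"translation":[0,0,1],"hand":0},
    {"turn":[0,0,0],"translation":[0,0,1],"hand":0}
  ]
}}

```text
time_s: 9.17
eef_pos: [517.1, -157.9, 128.4]
ee_rot: [-0.0, 0.698, 0.716, 0.0]
force: [-0.8, -0.3, 2.3]
grip_width: 0.001
grip_force: 1.0
```

Emit:
{"fn": "move_arm", "kwargs": {
  "moves": [
    {"turn":[0,0,0],"translation":[0,0,1],"hand":0},
    {"turn":[0,0,0],"translation":[0,0,0.5],"hand":0}
  ]
}}

```text
time_s: 9.33
eef_pos: [517.1, -157.9, 126.9]
ee_rot: [-0.0, 0.698, 0.716, 0.0]
force: [-1.5, 1.2, 2.5]
grip_width: 0.002
grip_force: 1.4
```

Emit:
{"fn": "move_arm", "kwargs": {
  "moves": [
    {"turn":[0,0,0],"translation":[0,0,0.7],"hand":0},
    {"turn":[0,0,0],"translation":[0,0,0.5],"hand":0}
  ]
}}

```text
time_s: 9.5
eef_pos: [517.1, -157.9, 125.7]
ee_rot: [-0.0, 0.698, 0.716, 0.0]
force: [-1.8, 1.6, 3.9]
grip_width: -0.003
grip_force: 1.7
```

Emit:
{"fn": "move_arm", "kwargs": {
  "moves": [
    {"turn":[0,0,0],"translation":[0,0,0.5],"hand":0},
    {"turn":[0,0,0],"translation":[0,0,0.3],"hand":0}
  ]
}}

```text
time_s: 9.67
eef_pos: [517.2, -157.9, 125.0]
ee_rot: [0.0, 0.698, 0.716, 0.0]
force: [-3.6, 3.3, 8.0]
grip_width: 0.0
grip_force: 3.8
```

Emit:
{"fn": "move_arm", "kwargs": {
  "moves": [
    {"turn":[0,0,0],"translation":[0,0,0.5],"hand":0},
    {"turn":[0,0,0],"translation":[0,0,0],"hand":0}
  ]
}}

```text
time_s: 9.83
eef_pos: [517.2, -157.9, 125.0]
ee_rot: [0.0, 0.698, 0.716, 0.0]
force: [-4.1, 2.6, 8.6]
grip_width: -0.001
grip_force: 4.5
```

Emit:
{"fn": "move_arm", "kwargs": {
  "moves": [
    {"turn":[0,0,0],"translation":[0,0,-5],"hand":0},
    {"turn":[0,0,0],"translation":[0,0,-15],"hand":0},
    {"turn":[0,0,0],"translation":[0,0,-30],"hand":0},
    {"turn":[0,0,0],"translation":[0,0,-20],"hand":0},
    {"turn":[0,0,0],"translation":[0,0,0],"hand":0},
    {"turn":[0,0,0],"translation":[0,0,0],"hand":0},
    {"turn":[0,0,0],"translation":[0,0,0],"hand":0}
  ]
}}

```text
time_s: 10.42
eef_pos: [516.8, -157.9, 193.4]
ee_rot: [-0.001, 0.698, 0.716, -0.0]
force: [-0.3, 0.3, -1.4]
grip_width: -0.0
grip_force: 0.0
```

```bash
python3 caps.py
python3 - <<'E'
from h import *
im,P=cap("side"); m=(np.hypot(P[...,0]-517,P[...,1]+157)<9)&(P[...,2]<125); print(np.median(P[m][:,2]),m.sum())
P=np.load("pics/side0.npz")["P"]; m=(np.hypot(P[...,0]-517,P[...,1]+157)<9)&(P[...,2]<125); print(np.median(P[m][:,2]),m.sum())
E
```

```text
scene [546.7  25.6  93.6] [30. 31.  8.]
scene [547.8 -13.4  93.8] [29. 30.  9.]
scene [547.7 -53.8  93.8] [31. 31.  8.]
scene [548.4 -94.   93.4] [33. 31.  8.]
side [551.1 -98.   94.1] [21. 24.  8.]
[ 516.747898   -157.84074051  193.09748188] [-0.5815993  -0.28542224  0.19447995]
112.21078637522271 63
112.14635650248908 69
```

The key bottomed out (force rose with no further motion) and has sprung back to 112 mm. The row is unmoved and the arm is clear.

```bash
python3 -c "from rig import finish_job; print(finish_job())"
```

```text
the job is handed in; nothing more can be done
None
```

The job is handed in, with no verdict returned: the row was pushed home against the end stop, closed up at about 40 mm spacing. The green key was pressed to the bottom and sprang back, and nothing else was touched.

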